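# Hang the caddy on the rail and slide it up to the stop

### The job

Hang the little steel caddy by its hook on the horizontal rail under the rack's shelf, hooking it on in the open half of the rail, to the left of the cover plate. The rail is clamped at a different height every day, so let the hook down gently by feel until the rail carries it; then slide the caddy along the rail under the cover plate until its hook just rests against the black stop collar, and let go. Keep the caddy upright all the way, and do not drop it, press it or the gripper hard against the rack, push the collar along or move the other things on the worktop.

Things in the scene. Friction and masses are not known exactly. Their poses are not given: they have to be found in the camera images.
- rack: Fixed wooden countertop rack, 360 mm wide, with base board, two steel posts, a shelf and under it a rail. Origin on the worktop exactly below the middle of the rail's axis; x points from the open front into the rack, y along the rail to the left, z up. Base board 18 mm high, x from 15 to 95 mm; posts 14 mm thick at x = 60, y = +-165 mm. Jars and a cup are fixed on the shelf.
- open_foot (a point): Point on the worktop below the middle of the rail's open left half (rack frame: x 0, y +65 mm); axes as the rack's. The rail is a level 12 mm steel bar at x = 0 from y = -165 to +165 mm. Its height is NOT reported: its axis is clamped anywhere from 175 to 220 mm above the worktop and stays there under hand forces. The half from y = -15 to +160 mm is open above, up to the shelf.
- cover_foot (a point): Point on the worktop below the left end of the cover plate (rack frame: x 0, y -15 mm); axes as the rack's. The thin steel plate lies over the rail's right half, y from -15 to -161, x from -18 to +54 mm, its underside 18 mm above the rail's axis at any rail height: too low to hook anything on there, high enough to slide the hook below it.
- shelf_edge (a point): Middle of the lower front edge of the shelf board, 24 mm in front of the rail and always 290 mm above the worktop; axes as the rack's. The board is 14 mm thick and reaches 119 mm back from here. It overhangs the place where the caddy's grip goes, so an upright gripper does not fit: tilt it 25 to 45 degrees, leaning back towards the front.
- stop_foot (a point): Point on the worktop straight below the left face of the stop collar (rack frame: x 0, y -105 mm); axes as the rack's. The collar is a black ring on the rail, 28 mm in diameter and 14 mm long, under the cover plate; its left face is the mark.
- collar (a joint): Position of the stop collar along the rail: 0 as set, grows in m as it is shoved to the right (the rack's -y). Held by friction only: it gives way at about 12 N and does not spring back.
- caddy: Loose sheet-steel caddy, 0.25 to 0.5 kg, standing upright at first. Origin at its underside, straight below the hook's seat; z up, the front with the grip is -x. Open box: x from -41 to +51, y +-45, 50 mm high. From it a plate (x -13 to -10, y +-25 mm) rises and bends over backwards into a hook. Hung on the rail it balances upright, plate and grip in front of the rail, grip towards the front.
- caddy_hook (a point): Hook's seat, where the rail's axis lies when hung: 134 mm above the caddy's origin, axes as the caddy's. Hook 50 mm wide (y +-25), 20 mm inside in x, top 9 mm above this point, tip 15 mm below it at x 10 to 16. It passes over the rail 21 mm above its hung height; with this point at 242 to 252 mm, hook and box clear any rail. At the stop this point is 25 mm left of the collar's face.
- caddy_grip (a point): Point to take in the caddy's wooden grip, a block on the front of the plate, 14 mm thick in y (close the fingers along y), x from -52 to -16, z from 109 to 139 mm in the caddy's frame. This point is at x = -42, z = 126 mm there, so 42 mm in front of and 8 mm below the hook's seat; axes as the caddy's.
- garlic: Bystander: garlic bulb, 60 mm, loose on the worktop. Leave it.
- lemon: Bystander: lemon, 71x53x51 mm, loose. Leave it.
- fish_tin: Bystander: flat rectangular tin, 63x105x26 mm, loose. Leave it.
- cup: Bystander: speckled cup without handle, 82 mm wide, 66 mm high, loose. Leave it.

How it is judged (in metres and radians):
On the way:
1. the caddy is hooked on the open left half of the rail, which carries it (x of caddy_hook in the frame of rack between -0.008 and 0.008 m and angle between caddy's own z axis and vertical below 0.2 rad and angle between the x axis of caddy and the x axis of rack, either way round below 0.2 rad and height (world z) of caddy_hook between 0.165 and 0.23 m and contact force between caddy and rack above 0.8 N and y of caddy_hook in the frame of rack between 0.005 and 0.135 m), for 0.2 s.
At the end, for the whole second after the job is handed in: the caddy hangs still and upright (within 0.2 rad, in line with the rack within 0.2 rad) by its hook on the rail, which carries it; the hook's side is within 6 mm of the stop collar's face, and the collar has not been shoved more than 5 mm (x of caddy_hook in the frame of rack between -0.008 and 0.008 m and angle between caddy's own z axis and vertical below 0.2 rad and angle between the x axis of caddy and the x axis of rack, either way round below 0.2 rad and height (world z) of caddy_hook between 0.165 and 0.23 m and contact force between caddy and rack above 0.8 N and y of caddy_hook in the frame of stop_foot between 0.02 and 0.031 m and value of joint collar below 0.005 m and linear speed of caddy below 0.03 m/s and angular speed of caddy below 0.3 rad/s); the robot touches nothing.
It fails at once if the caddy is tipped by more than 0.2 rad (angle between caddy's own z axis and vertical above 0.2 rad).
It fails at once if the caddy, the arm or the fingers are pressed or knocked against the rack with more than 30 N (contact force between any of caddy, the arm, the fingers and rack above 30 N).
It fails at once if the caddy is dropped (falls freely faster than 0.45 m/s) (linear speed of caddy above 0.45 m/s and contact force between the fingers and caddy below 0.05 N).
It fails at once if the stop collar is shoved along by more than 5 mm (value of joint collar above 0.005 m).
It fails at once if a bystander is moved by more than 30 mm (distance of any of garlic, lemon, fish_tin, cup from where it was at the start of the episode above 0.03 m).
It also fails if it takes over 48 s, if anything falls off the work surface, if the arm or the gripper's body presses on something with over 40 N, if the wrist force passes 120 N, or if a joint passes its speed limit or range.

### The arm

A 6-joint arm with a two-finger parallel gripper is mounted at the origin on a cart in front of the work surface, level with it; the furniture and walls round the work are solid. World frame = base frame: x ahead of the robot, y to its left, z up, the work surface at z = 0. Lengths are in mm, angles in rad, forces in N, time in s.
With the tool pointing down it reaches from about 325 to 850 mm from the base axis. Payload 15.5 kg.
Tool frame: the origin (TCP) lies between the finger pads; the fingertips stand bot.tips_ahead ahead of it and the grasp point (between the pads) is the TCP (bot.tips_ahead is the distance from the TCP to the fingertips, in mm); z points along the fingers, y is the line along which they close (so a half turn about z gives the same grasp; the last joint's range is limited). The gripper opens to 91 mm and grips with 3 to 60 N. Pads are 32 mm wide; open, the fingers measure 118 mm over their backs; the gripper's body (76 mm by 178 mm) begins 60 mm behind the grasp point.
Start: joints at [-1.23, 0.494, 1.345, -0, 1.302, -0.096], TCP at [263.836, -566.584, 232.915] pointing down, gripper open.
Joint ranges: [-2.91, 2.91], [-0.82, 2.16], [0.22, 2.67], [-1.22, 4.37], [0.12, 2.79], [-3.08, 3.08]. Speed limits (rad/s): [1.89, 1.89, 2.57, 3.01, 3.01, 3.01].

### API

Orientations are given as a unit quaternion [w, x, y, z].
In Python, from rig import bot gives the robot as it stands.
- The arm moves only by the tool servo_tool, never from a script. Its argument "deltas" is a list of rows, each a list of 6 numbers: the shift along the tool's x, y, z normalised to -1 to 1, where 1 is 0.4 m, then the turn, a rotation vector about the tool's x, y, z normalised to -1 to 1, where 1 is 30 degrees. A call has 1 to 8 rows; each row is the pose to reach, as a shift and turn from the pose commanded when the call began, along the tool's axes at that moment; what a row does not reach only later rows make up. A row lasts 1/8 s, in which the tool goes at most 62.5 mm and 10.7 degrees, less where a joint would pass 70% of its speed; a pose out of reach is approached as far as the arm can. A call with a number of a shift or a turn outside -1 to 1 is refused whole. A call with a gripper value outside its range is refused whole. "fingers" is the opening, from -1 (shut) to 1 (fully open), set as the call begins (left out, the last holds). The fingers move at their own pace and stop on an object; "newtons" is the grip in N (left out, the last holds). Time passes only in rows, so rows that repeat a pose let the fingers close. It gives the time, the measured TCP pose, the force, the opening and the grip force at its end, in the units of the state.
- bot.sense(): the state, without advancing time (a new reading comes with each control period).
- bot.camera(name): name is "scene" or "top"; returns the picture (480x640x3 uint8, blue, green, red); there is no depth.
- bot.calibration(name): a dict with "fov_y" (degrees; the focal length in pixels is half the picture's height over the tangent of half this angle, whatever the lens; pixels are square), "cx", "cy" (the principal point, pixels), "D" ([k1, k2, p1, p2, k3] as OpenCV has them; the pictures are not rectified), "world_from_camera" (4x4, takes a point from camera to world coordinates). Camera axes: x right, y up, looking along -z (the intrinsics and any distortion apply to the point x, -y, -z); pixel columns grow to the right and rows downward; lengths in mm; the calibration is good to about 2 mm. A picture is of the moment at which its call begins. calibration takes no time and is no camera call.
- bot.close_job(): hands the job in; it is judged then, once.
The state is a dict: "time": time; "qpos": joint angles; "joint_velocities": joint speeds; "effort": joint torques, N m; "ee_pos": TCP position; "ee_rot": TCP orientation; "contact_force": force on the tool from outside, world axes, zero at the start; "ft_torque": the same for the moment, N m; "grip_width": finger opening in mm; "grasp_force": force on a finger pad.
Only numpy, scipy, OpenCV 4.12 (cv2) and the standard library are available. Lean on these libraries where they do the work, as an engineer would, in place of code of your own. Each camera call takes 0.05 s, during which the arm holds its last target. There are 200 camera calls.

## Working session

There is one attempt and no reset: what is moved stays moved. The work goes in short steps, Python scripts to look and compute and a tool call to move; the robot and the scene stay as the last step left them, time stands still between calls to the robot, and variables do not carry over. Pictures are saved under pics/ and viewed, at most 13 in all, crops included, and the job is handed in when it is done.

Besides the shell and the picture viewer there is one more tool, called after "Request:" as a command line: name --pt "numbers of a row" for each row, then --argument value for the rest. servo_tool: Moves the arm, as the interface text tells. Its arguments: {"type":"object","properties":{"deltas":{"type":"array","items":{"type":"array","items":{"type":"number","minimum":-1,"maximum":1}}},"fingers":{"type":"number"},"newtons":{"type":"number"}},"required":["deltas"]}

```bash
mkdir -p pics; ls; python3 - <<'E'
from rig import bot
import cv2
for n in("scene","top"):
    cv2.imwrite(f"pics/{n}0.png",bot.camera(n)); c=bot.calibration(n); print(n,c)
print(bot.sense(), bot.tips_ahead)
E
```

```text
pics
scene {'fov_y': 48.40951192714108, 'cx': 320.6508027599931, 'cy': 236.17957137641022, 'D': array([-0.12867351,  0.        ,  0.        ,  0.        ,  0.        ]), 'world_from_camera': array([[-9.03272173e-01,  1.88095410e-01, -3.85641670e-01,
         7.41648069e+01],
       [-4.29058713e-01, -3.90043325e-01,  8.14723773e-01,
         1.05693572e+03],
       [ 2.82884264e-03,  9.01380231e-01,  4.33019256e-01,
         6.69565739e+02],
       [ 0.00000000e+00,  0.00000000e+00,  0.00000000e+00,
         1.00000000e+00]])}
top {'fov_y': 45.25436937252703, 'cx': 306.69089286263073, 'cy': 230.13423432897622, 'D': array([-0.02826365,  0.        ,  0.        ,  0.        ,  0.        ]), 'world_from_camera': array([[ 1.52556914e-02,  9.98432746e-01, -5.38452912e-02,
         4.42420083e+02],
       [-9.99866512e-01,  1.55483619e-02,  5.02065668e-03,
         1.19592040e+02],
       [ 5.84999411e-03,  5.37615099e-02,  9.98536668e-01,
         1.21439376e+03],
       [ 0.00000000e+00,  0.00000000e+00,  0.00000000e+00,
         1.00000000e+00]])}
{'time': 0.1, 'qpos': array([-1.23047379e+00,  4.94111938e-01,  1.34603773e+00,  4.16384033e-05,
        1.30251166e+00, -9.54866751e-02]), 'joint_velocities': array([-0.00055681, -0.0011283 , -0.00165897,  0.00192112, -0.00042242,
       -0.00090366]), 'effort': array([ 8.18708941e-04, -8.80242562e+01, -3.82543552e+01,  7.10581010e-02,
        4.82544524e-02, -5.66144524e-05]), 'ee_pos': array([ 263.75955469, -566.27857101,  232.41420155]), 'ee_rot': array([-5.32787700e-04,  9.76353640e-01,  2.16178824e-01, -4.53277174e-05]), 'contact_force': array([-0.67959973,  0.08493634, -0.05798589]), 'ft_torque': array([-0.04944684,  0.03934784, -0.00627786]), 'grasp_force': 0.0, 'grip_width': 91.47263607540982} 19.0
```

View pics/scene0.png

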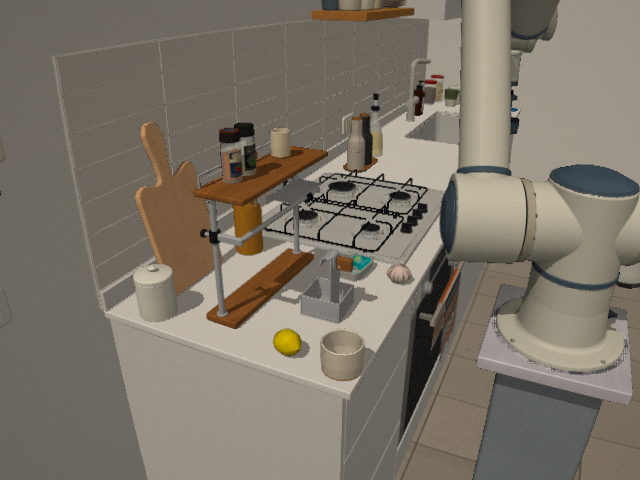

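View pics/top0.png

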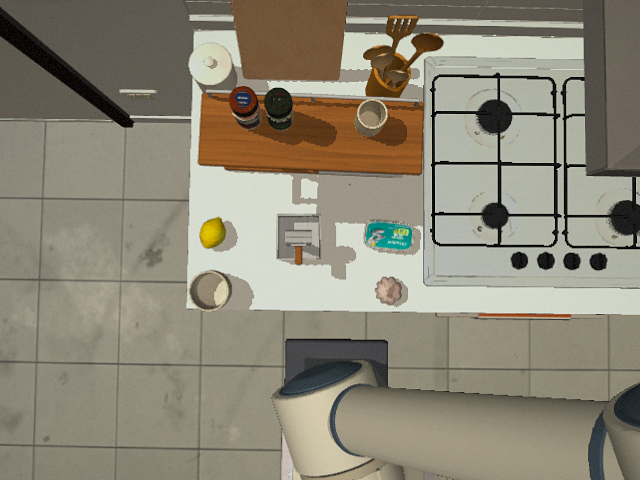

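The scene view shows the rack at left (rail ~(230,238)), with the caddy at ~(328,290) and its grip at (345,263). In the top view, the shelf's front edge runs (199,164)-(421,173). The caddy box is at (298,237) and the grip at (298,255).

```bash
cat > h.py <<'E'
from rig import bot
import numpy as np, cv2
from scipy.spatial.transform import Rotation as R
def K(c):
    f=240/np.tan(np.radians(c['fov_y']/2)); return np.array([[f,0,c['cx']],[0,f,c['cy']],[0,0,1]])
def rays(n,px):
    c=bot.calibration(n); u=cv2.undistortPoints(np.float64(px).reshape(-1,1,2),K(c),c['D'])[:,0]
    T=c['world_from_camera']; d=np.c_[u[:,0],-u[:,1],-np.ones(len(u))]@T[:3,:3].T
    return T[:3,3],d
def onz(n,px,z):
    o,d=rays(n,px); return o+d*((z-o[2])/d[:,2])[:,None]
def proj(n,P):
    c=bot.calibration(n); T=np.linalg.inv(c['world_from_camera']); p=np.atleast_2d(P)@T[:3,:3].T+T[:3,3]
    return cv2.projectPoints(p*[1,-1,-1],np.zeros(3),np.zeros(3),K(c),c['D'])[0][:,0]
E
python3 - <<'E'
from h import *
im=cv2.imread('pics/top0.png'); hsv=cv2.cvtColor(im,cv2.COLOR_BGR2HSV)
m=cv2.inRange(hsv,(5,120,60),(20,255,255))
def blob(x0,y0,x1,y1):
    k=np.zeros_like(m);k[y0:y1,x0:x1]=m[y0:y1,x0:x1]
    cs=cv2.findContours(k,0,2)[0]; return max(cs,key=cv2.contourArea)
for z,b in((304,(190,85,430,180)),(139,(280,235,320,275))):
    c=blob(*b); P=onz('top',c[:,0],z)[:,:2].astype(np.float32)
    r=cv2.minAreaRect(P); print(z,len(c),c[:,0].min(0),c[:,0].max(0),r); print(cv2.boxPoints(r).round(1).tolist())
    if z==304: # front edge: lowest mask pixel per column
        k=np.zeros_like(m);cv2.drawContours(k,[c],-1,255,-1)
        xs=np.arange(235,410,5); e=[(x,np.nonzero(k[:,x])[0].max()+.5) for x in xs]
        for zz in(290,304):
            Q=onz('top',e,zz); l=np.polyfit(Q[:,1],Q[:,0],1); print('edge',zz,l,np.std(Q[:,0]-np.polyval(l,Q[:,1])))
a=cv2.resize(im[190:280,255:345],(540,540),interpolation=cv2.INTER_CUBIC)
s=cv2.imread('pics/scene0.png'); b=cv2.resize(s[225:335,285:375],(442,540),interpolation=cv2.INTER_CUBIC)
cv2.imwrite('pics/cad.png',np.hstack([a[:,:400],b[:,:400]]))
cv2.imwrite('pics/rack.png',cv2.resize(s[130:330,190:340],(450,600),interpolation=cv2.INTER_CUBIC))
E
```

```text
304 200 [198  86] [423 174] ((650.834228515625, 110.07205200195312), (356.8870849609375, 135.7305908203125), 88.27696990966797)
[[577.5999755859375, -66.30000305175781], [713.2999877929688, -70.30000305175781], [724.0, 286.3999938964844], [588.4000244140625, 290.5]]
edge 290 [1.24334571e-04 5.87524403e+02] 1.3827981717605708
edge 304 [1.24334571e-04 5.85326564e+02] 1.3618556090249725
139 9 [295 246] [301 264] ((453.711181640625, 129.6879425048828), (33.56757736206055, 11.203527450561523), 0.9339334964752197)
[[436.79998779296875, 135.0], [437.0, 123.80000305175781], [470.6000061035156, 124.4000015258789], [470.3999938964844, 135.60000610351562]]
```

View pics/cad.png

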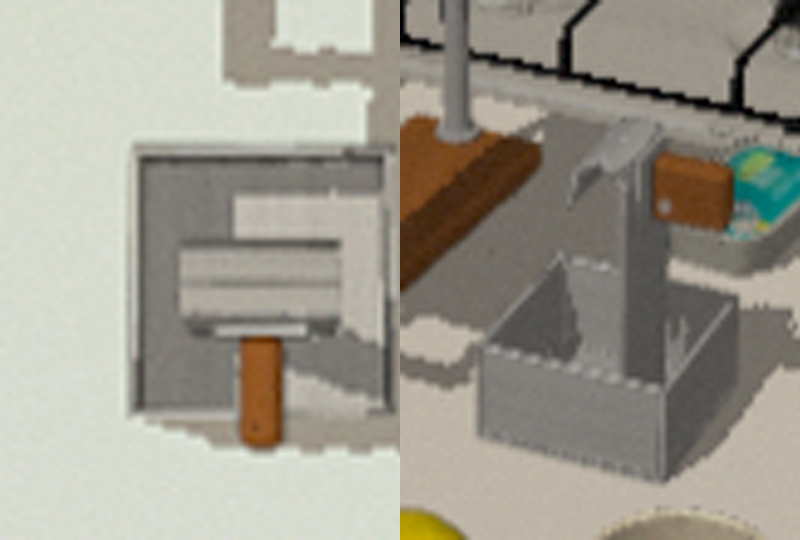

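View pics/rack.png

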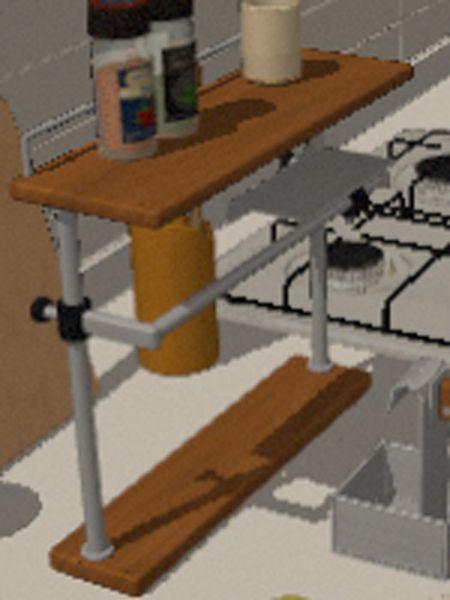

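The left crop shows the caddy aligned with the image, box rim corners ~(135,148),(388,410). The rack crop shows shelf corners ~(157,212),(412,70), base-board corners (140,582),(52,552),(370,376), rail left end (155,340) and collar (357,204).

```bash
python3 - <<'E'
from h import *
im=cv2.imread('pics/top0.png'); hsv=cv2.cvtColor(im,cv2.COLOR_BGR2HSV)
for x in(215,320,400): print(x,hsv[158:180,x].tolist())
s=lambda p:np.array(p)/3+[190,130]-.33
print('shelf z304 FL,FR,BL',onz('scene',s([(157,212),(412,70),(12,185)]),304)[:,:2].round(1).tolist())
print('base z18 FL,BL,FR',onz('scene',s([(140,580),(52,552),(370,376)]),18)[:,:2].round(1).tolist())
print('base z0 FL',onz('scene',s([(140,592)]),0).round(1).tolist())
print('shelf top FL,BL,FR,BR',onz('top',[(198,164.5),(201.5,93.5),(422,172),(421,104)],304)[:,:2].round(1).tolist())
t=lambda p:np.array(p)/6+[255,190]-.4
r=onz('top',t([(135,148),(388,148),(132,412),(390,412)]),50)[:,:2];print('rim BL,BR,FL,FR',r.round(1).tolist())
print('hook top L,R, y/x',onz('top',t([(180,245),(340,245),(180,318),(340,318)]),141)[:,:2].round(1).tolist())
print('grip z139',onz('top',t([(240,440),(282,440),(240,340),(282,340)]),139)[:,:2].round(1).tolist())
b=lambda p:np.array(p)/4.911+[285,225]-.4
print('scene rim z50 L front? ',onz('scene',b([(478-400,350),(662-400,388),(737-400,295),(560-400,258)]),50)[:,:2].round(1).tolist())
print('scene z0 ',onz('scene',b([(478-400,436),(665-400,480)]),0)[:,:2].round(1).tolist())
E
```

```text
215 [[13, 188, 155], [14, 194, 150], [14, 185, 143], [14, 206, 146], [14, 192, 159], [14, 188, 153], [14, 195, 124], [14, 165, 94], [26, 25, 142], [44, 15, 228], [40, 18, 218], [48, 14, 219], [44, 15, 220], [39, 16, 220], [41, 16, 218], [38, 17, 222], [40, 14, 221], [39, 20, 220], [38, 17, 220], [40, 14, 220], [43, 14, 220], [35, 15, 221]]
320 [[15, 185, 152], [14, 188, 152], [14, 190, 148], [13, 177, 148], [14, 200, 140], [14, 203, 146], [14, 185, 153], [13, 193, 151], [13, 188, 155], [14, 199, 151], [14, 196, 139], [14, 199, 113], [14, 85, 78], [17, 20, 115], [37, 18, 130], [22, 24, 115], [20, 51, 106], [22, 37, 160], [20, 36, 157], [20, 37, 160], [18, 32, 157], [16, 38, 160]]
400 [[14, 184, 140], [14, 195, 141], [14, 193, 153], [14, 196, 152], [14, 184, 154], [14, 196, 148], [13, 193, 144], [15, 199, 137], [14, 205, 139], [13, 183, 145], [14, 185, 145], [14, 189, 143], [14, 193, 148], [13, 187, 146], [13, 187, 131], [14, 182, 94], [17, 56, 91], [30, 14, 125], [14, 24, 119], [16, 34, 129], [20, 37, 160], [19, 36, 157]]
shelf z304 FL,FR,BL [[595.8, 294.3], [580.1, -45.3], [706.6, 295.0]]
base z18 FL,BL,FR [[633.1, 291.4], [710.1, 290.3], [623.6, -57.2]]
base z0 FL [[640.3, 282.8, 0.0]]
shelf top FL,BL,FR,BR [[593.6, 289.8], [708.7, 287.3], [587.3, -67.6], [697.5, -65.7]]
rim BL,BR,FL,FR [[536.5, 174.2], [537.8, 88.7], [447.4, 173.6], [448.7, 86.8]]
hook top L,R, y/x [[499.1, 155.4], [499.9, 105.6], [476.4, 155.0], [477.2, 105.3]]
grip z139 [[438.8, 135.8], [439.0, 122.7], [469.9, 136.3], [470.1, 123.2]]
scene rim z50 L front?  [[536.7, 181.3], [450.8, 174.3], [451.2, 87.6], [539.3, 92.3]]
scene z0  [[540.4, 175.9], [449.8, 171.0]]
```

```bash
cat >> h.py <<'E'
def Rt(tilt,yaw):
    t=np.radians(tilt);c,s=np.cos(t),np.sin(t)
    return R.from_euler('z',yaw,degrees=True)*R.from_matrix(np.array([[c,0,s],[0,-1,0],[s,0,-c]]))
def now():
    s=bot.sense();q=s['ee_rot'];return s,np.array(s['ee_pos']),R.from_quat([q[1],q[2],q[3],q[0]])
def delta(pos,rot,p0=None,r0=None):
    s,p,r=now()
    if p0 is not None:p,r=np.array(p0),r0
    return np.r_[r.inv().apply(np.array(pos)-p)/400,(r.inv()*rot).as_rotvec(degrees=True)/30]
E
python3 - <<'E'
from h import *
np.set_printoptions(suppress=True,precision=4)
im=cv2.imread('pics/top0.png'); v=cv2.cvtColor(im,cv2.COLOR_BGR2HSV)[:,:,2].astype(float)
v=cv2.GaussianBlur(v,(9,1),0); e=[]
for x in range(205,418,4):
    if 230<x<290: pass
    pr=164+(x-205)*.0435; rr=np.arange(int(pr)-4,int(pr)+6); a=v[rr,x]
    i=np.argmax(a<122); 
    if i>0: e.append((x,rr[i-1]+(a[i-1]-122)/(a[i-1]-a[i])))
e=np.array(e); l=np.polyfit(e[:,0],e[:,1],1)
res=e[:,1]-np.polyval(l,e[:,0]); k=abs(res)<.8; l=np.polyfit(e[k,0],e[k,1],1); print(len(e),k.sum(),l)
ends=[(198.5,np.polyval(l,198.5)),(422.5,np.polyval(l,422.5))]
Q=onz('top',ends,304)[:,:2]; print('front top edge',Q,'mid',Q.mean(0),'yaw',np.degrees(np.arctan2(-(Q[0]-Q[1])[0],(Q[0]-Q[1])[1])))
# rail height estimate: rail centreline pixels in scene (left end and near cover)
s=lambda p:np.array(p)/3+[190,130]-.33
o,d=rays('scene',s([(157,334),(230,287)]))
yaw=np.radians(-1.6)
for rx in(609,611,613):
    n=np.array([np.cos(yaw),np.sin(yaw),0]); t=((np.array([rx,111,0])-o)@n)/(d@n); print(rx,(o+d*t[:,None]).round(1).tolist())
T=Rt(35,0.9)
hov=np.array([445.5,129.7,126])-100*T.as_matrix()[:,2]; print('hover',hov,delta(hov,T), delta(hov,Rt(0,-0)))
E
```

```text
54 54 [  0.0432 154.8333]
front top edge [[595.3259 289.0586]
 [585.5846 -68.4179]] mid [590.4552 110.3204] yaw -1.5609206597304464
609 [[613.6, 277.2, 209.1], [611.2, 188.2, 206.7]]
611 [[615.6, 274.4, 207.5], [613.1, 185.1, 205.1]]
613 [[617.5, 271.6, 205.8], [615.0, 182.0, 203.5]]
hover [388.1494 128.7991 207.9152] [ 1.0154 -1.4439  0.0629 -0.247   1.1494  0.7764] [ 1.0154 -1.4439  0.0629 -0.0021  0.0002  0.8323]
```

Request:
servo_tool --pt "0.08 -0.1 0 0 0 0.1" --pt "0.17 -0.22 0 0 0 0.2" --pt "0.26 -0.35 0 0 0 0.3" --pt "0.35 -0.48 0 0 0 0.42" --pt "0.44 -0.61 0 0 0 0.54" --pt "0.53 -0.74 0 0 0 0.66" --pt "0.61 -0.86 0 0 0 0.76" --pt "0.68 -0.97 0.0 0 0 0.83" --fingers 1 --newtons 50

```text
time: 1.1
ee_pos: [346.4, -98.0, 232.9]
ee_rot: [-0.0, 1.0, -0.0, 0.0]
contact_force: [0.3, 0.1, -0.4]
grip_width: 91.1
grasp_force: 0.0
```

```bash
python3 - <<'E'
from h import *
np.set_printoptions(suppress=True,precision=4)
s,p,r=now();print(p,r.as_matrix(),s['qpos'])
T=Rt(35,0.9)
hov=np.array([445.5,129.7,126])-100*T.as_matrix()[:,2]; print('hover',hov,delta(hov,T))
E
```

```text
[346.4034 -98.0351 232.9461] [[ 1.     -0.0001  0.0001]
 [-0.0001 -1.      0.    ]
 [ 0.0001 -0.     -1.    ]] [-0.4422  0.1162  1.937   0.0001  1.0883  1.1287]
hover [388.1494 128.7991 207.9152] [ 0.1043 -0.5671  0.0626  0.0092  1.1664 -0.0293]
```

Request:
servo_tool --pt "0.01 -0.1 0 0 0.1 0" --pt "0.03 -0.21 0 0 0.25 0" --pt "0.05 -0.32 0 0 0.4 0" --pt "0.07 -0.42 0 0 0.55 0" --pt "0.09 -0.5 0.01 0 0.7 0" --pt "0.1 -0.55 0.02 0 0.85 0" --pt "0.1043 -0.567 0.03 0.0 1 -0.0" --pt "0.1043 -0.567 0.03 0 1 0"

```text
time: 2.1
ee_pos: [386.5, 127.1, 220.0]
ee_rot: [0.0, 0.966, 0.002, 0.258]
contact_force: [-0.6, -0.2, -0.4]
grip_width: 91.2
grasp_force: 0.0
```

```bash
python3 - <<'E'
from h import *
np.set_printoptions(suppress=True,precision=4)
s,p,r=now();print(p,s['qpos'],s['contact_force'])
T=Rt(35,0.9)
hov=np.array([445.5,129.7,126])-60*T.as_matrix()[:,2]; print('hover',hov,delta(hov,T))
cv2.imwrite('pics/a1.png',bot.camera('scene')[180:380,250:450].repeat(3,0).repeat(3,1))
E
```

```text
[386.5493 127.0966 219.9798] [ 0.2856  0.0625  2.2319 -0.3959  0.3701  2.1881] [-0.6474 -0.1529 -0.4078]
hover [411.0897 129.1594 175.1491] [-0.0025 -0.0051  0.1277  0.0144  0.1718 -0.0186]
```

View pics/a1.png

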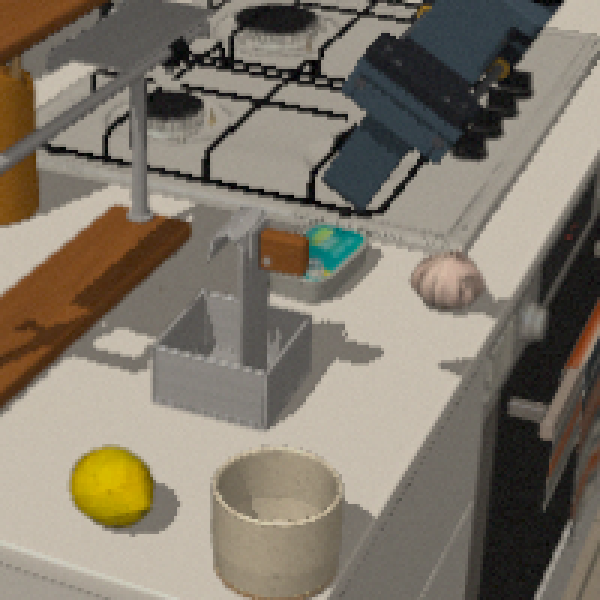

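The picture shows the tilted open gripper top right (~(390,120)), with the path to the grip at (285,250) free.

Request:
servo_tool --pt "-0.001 -0.003 0.05 0.007 0.09 -0.01" --pt "-0.0025 -0.005 0.1 0.0144 0.172 -0.0186" --pt "-0.0025 -0.005 0.1277 0.0144 0.172 -0.0186" --pt "-0.0025 -0.005 0.1277 0.0144 0.172 -0.0186"

```text
time: 2.65
ee_pos: [412.0, 141.1, 187.3]
ee_rot: [0.004, 0.955, -0.003, 0.296]
contact_force: [0.7, -0.8, 1.3]
grip_width: 91.1
grasp_force: 0.0
```

Request:
servo_tool --pt "0 0 0.04 0 0 0" --pt "0 0 0.08 0 0 0" --pt "0 0 0.12 0 0 0" --pt "0 0 0.15 0 0 0" --pt "0 0 0.15 0 0 0"

```text
time: 3.28
ee_pos: [448.9, 152.4, 160.0]
ee_rot: [0.004, 0.96, -0.006, 0.28]
contact_force: [0.4, -0.3, 0.4]
grip_width: 91.0
grasp_force: 0.0
```

```bash
python3 - <<'E'
from h import *
np.set_printoptions(suppress=True,precision=4)
s,p,r=now();print(p,s['qpos'],s['contact_force'],s['grip_width'])
print(delta([445.5,129.7,126],Rt(35,0.9)))
a=bot.camera('scene')[200:330,270:400].repeat(4,0).repeat(4,1);b=bot.camera('top')[190:320,240:310].repeat(4,0).repeat(4,1)
cv2.imwrite('pics/a2.png',np.hstack([a,b]))
E
```

```text
[448.8713 152.3627 159.9718] [ 0.3331  0.3128  2.2218 -1.2229  0.2002  3.0813] [ 0.4431 -0.2565  0.4258] 91.0166829361194
[-0.0522  0.0563  0.0678  0.0401  0.0844 -0.0427]
```

View pics/a2.png

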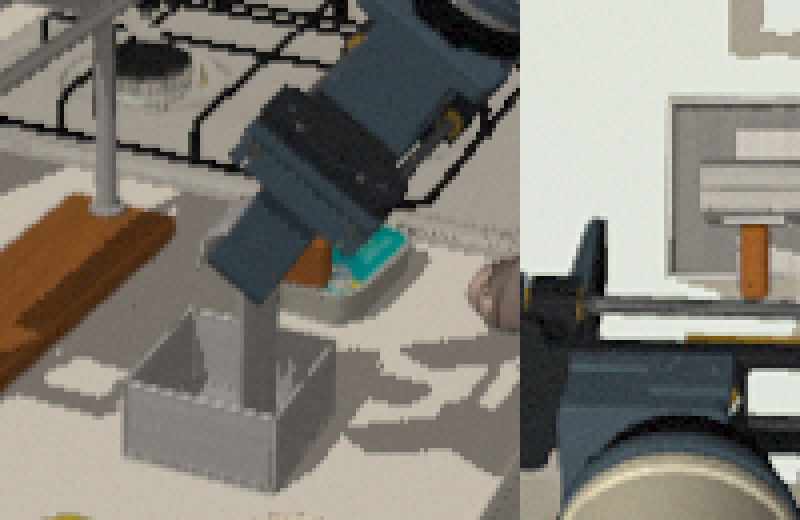

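The picture shows the left finger still short and left of the grip: q3 and q5 are on their limits (wrist singular at 35° tilt). I back off and work out a feasible tilt from a fitted kinematic model.

Request:
servo_tool --pt "0 0 -0.05 0 -0.03 0" --pt "0 0 -0.1 0 -0.1 0" --pt "0 0 -0.15 0 -0.2 0" --pt "0 0 -0.2 0 -0.3 0" --pt "0 0 -0.2 0 -0.3 0"

```text
time: 4.0
ee_pos: [405.7, 153.9, 229.9]
ee_rot: [0.003, 0.979, -0.006, 0.205]
contact_force: [0.2, -0.4, 0.2]
grip_width: 91.3
grasp_force: 0.0
```

```bash
cat > k.py <<'E'
from h import *
from scipy.optimize import least_squares
D=[([-1.23047,.49411,1.34604,0,1.30251,-.09549],[263.76,-566.28,232.41],[0,.97635,.21618,0]),
([-.4422,.1162,1.937,0,1.0883,1.1287],[346.40,-98.04,232.95],[0,1,0,0]),
([.2856,.0625,2.2319,-.3959,.3701,2.1881],[386.55,127.10,219.98],[0,.966,.002,.258]),
([.3331,.3128,2.2218,-1.2229,.2002,3.0813],[448.87,152.36,159.97],[.004,.96,-.006,.28])]
def fk(q,P):
    a,h,L1,L2,e,Lt,c5=P
    r=R.from_rotvec([0,0,q[0]]); p=r.apply([a,0,h])
    r=r*R.from_rotvec([0,q[1],0]); p=p+r.apply([0,0,L1])
    r=r*R.from_rotvec([0,q[2],0]); p=p+r.apply([e,0,L2])
    r=r*R.from_rotvec([0,0,q[3]])*R.from_rotvec([0,q[4],0]); p=p+r.apply([0,0,Lt])
    return p,r*R.from_rotvec([0,0,q[5]+c5])
def fit():
    def f(P):
        o=[]
        for q,p,w in D:
            a,b=fk(q,P); o+=list(a-p)+list(200*(R.from_quat([w[1],w[2],w[3],w[0]]).inv()*b).as_rotvec())
        return o
    return min((least_squares(f,[100,350,450,450,0,250,c]) for c in(0,np.pi/2,np.pi,-np.pi/2)),key=lambda s:s.cost)
lo=np.array([-2.91,-.82,.22,-1.22,.12,-3.08]);hi=np.array([2.91,2.16,2.67,4.37,2.79,3.08])
def ik(pos,rot,P,q0):
    def g(q):
        a,b=fk(q,P);return np.r_[a-pos,300*(rot.inv()*b).as_rotvec()]
    return least_squares(g,np.clip(q0,lo+.01,hi-.01),bounds=(lo,hi))
E
python3 - <<'E'
from k import *
np.set_printoptions(suppress=True,precision=3)
s,p,r=now();print(p,s['qpos'],r.as_quat())
S=fit();print(S.cost,S.x,S.fun.round(1))
P=S.x
for fl in(0,1):
  for t in(20,25,30,35,40,45):
    for nm,pos in(('grip',[445.5,129.7,126]),('lift',[480,129,240]),('hang',[571,170,200])):
        T=Rt(t,0.9); T=T*R.from_rotvec([0,0,np.pi*fl])
        b=min((ik(pos,T,P,q0) for q0 in([.3,.3,2,-.5,.4,2.2],[.3,.3,2,-.5,.4,-.9],[.3,.3,2,3.5,.4,-.9],[.3,.3,2,3.5,.4,1.5])),key=lambda s:s.cost)
        print(fl,t,nm,round(b.cost,2),b.x)
E
```

```text
[405.667 153.911 229.924] [ 0.332  0.097  2.076 -0.251  0.592  2.098] [ 0.979 -0.006  0.205  0.003]
5199.349004888583 [105.754 -68.937 579.041 243.879  13.291 137.635   1.571] [-59.6 -10.4  -6.9   0.2   0.   -0.   -0.4 -65.8  10.7  -0.    0.   -0.
 -15.  -38.   -1.8  -0.1  -0.2   0.   14.5 -19.3  -2.   -0.2  -0.2   0. ]
0 20 grip 0.0 [ 0.313  0.358  2.262 -0.496  0.212  2.338]
0 20 lift 0.0 [ 0.288  0.237  1.815 -0.134  0.757  1.925]
0 20 hang 0.0 [ 0.312  0.423  1.653 -0.149  0.736  1.962]
0 25 grip 0.0 [ 0.321  0.357  2.308 -1.147  0.14   2.992]
0 25 lift 0.0 [ 0.295  0.224  1.857 -0.194  0.648  1.981]
0 25 hang 0.0 [ 0.318  0.412  1.699 -0.218  0.623  2.025]
0 30 grip 0.0 [ 0.329  0.36   2.357  4.248  0.173 -2.397]
0 30 lift 0.0 [ 0.302  0.214  1.901 -0.279  0.538  2.061]
0 30 hang 0.0 [ 0.324  0.403  1.746 -0.316  0.511  2.118]
0 35 grip 0.0 [ 0.337  0.368  2.41   3.838  0.286 -1.98 ]
0 35 lift 0.0 [ 0.308  0.206  1.946 -0.408  0.43   2.187]
0 35 hang 0.0 [ 0.33   0.396  1.794 -0.469  0.403  2.268]
0 40 grip 0.0 [ 0.345  0.381  2.465  3.667  0.427 -1.8  ]
0 40 lift 0.0 [ 0.315  0
[... 585 characters left out ...]
 1.699 -0.218  0.623 -1.117]
1 30 grip 0.0 [0.329 0.36  2.357 4.248 0.173 0.745]
1 30 lift 0.0 [ 0.302  0.214  1.901 -0.279  0.538 -1.08 ]
1 30 hang 0.0 [ 0.324  0.403  1.746 -0.316  0.511 -1.023]
1 35 grip 0.0 [0.337 0.368 2.41  3.838 0.286 1.161]
1 35 lift 0.0 [ 0.308  0.206  1.946 -0.408  0.43  -0.954]
1 35 hang 0.0 [ 0.33   0.396  1.794 -0.469  0.403 -0.874]
1 40 grip 0.0 [0.345 0.381 2.465 3.667 0.427 1.342]
1 40 lift 0.0 [ 0.315  0.201  1.992 -0.622  0.331 -0.742]
1 40 hang 0.0 [ 0.336  0.392  1.842 -0.726  0.31  -0.619]
1 45 grip 0.0 [0.353 0.4   2.524 3.58  0.584 1.441]
1 45 lift 0.0 [ 0.322  0.199  2.04  -0.996  0.257 -0.371]
1 45 hang 0.0 [ 0.342  0.391  1.89  -1.157  0.25  -0.191]
```

```bash
python3 - <<'E'
s=open('k.py').read()
s=s.replace("a,h,L1,L2,e,Lt,c5=P","a,h,L1,L2,e,Lt,c5,b,w=P").replace("p=r.apply([a,0,h])","p=r.apply([a,b,h])").replace("p=p+r.apply([0,0,Lt])","p=p+r.apply([w,0,Lt])").replace("250,c]","250,c,0,0]")
s=s.replace("([.3331,","([.332,.097,2.076,-.251,.592,2.098],[405.67,153.91,229.92],[.003,.979,-.006,.205]),\n([.3331,")
s=s.replace("R.from_rotvec([0,q[4],0]); p=","R.from_rotvec([0,q[4],0]); p=")
open('k.py','w').write(s)
E
cat > t.py <<'E'
from k import *
np.set_printoptions(suppress=True,precision=3)
S=fit();print(S.cost,S.x,S.fun.round(1))
P=S.x
for t in(15,20,25,30,35,40,45):
    for nm,pos in(('grip',[445.5,129.7,126]),('lift',[480,129,240]),('hang',[571,170,200])):
        T=Rt(t,0.9)
        b=min((ik(pos,T,P,q0) for q0 in([.3,.3,2,-.5,.4,2.2],[.3,.3,2,3.5,.4,-.9],[.3,.3,2,3.5,.4,1.5])),key=lambda s:s.cost)
        print(t,nm,round(b.cost,2),b.x)
E
python3 t.py
```

```text
0.1679577705049394 [  0.167 256.495 596.786 384.345 117.953 333.562   1.57   59.613   0.109] [-0.   0.  -0.   0.2  0.  -0.1  0.  -0.  -0.  -0.   0.  -0.  -0.1 -0.
 -0.1 -0.1 -0.2 -0.   0.   0.1  0.2  0.1  0.2  0.1  0.  -0.1 -0.  -0.2
 -0.2 -0. ]
15 grip 0.0 [ 0.186  0.362  2.058 -0.098  0.466  1.824]
15 lift 0.0 [ 0.169  0.202  1.837 -0.053  0.844  1.754]
15 hang 0.0 [ 0.218  0.391  1.674 -0.071  0.821  1.816]
20 grip 0.0 [ 0.2    0.357  2.127 -0.2    0.32   1.934]
20 lift 0.0 [ 0.18   0.177  1.904 -0.085  0.718  1.79 ]
20 hang 0.0 [ 0.23   0.369  1.745 -0.115  0.689  1.861]
25 grip 0.0 [ 0.215  0.363  2.197 -0.504  0.174  2.25 ]
25 lift 0.0 [ 0.192  0.157  1.972 -0.135  0.587  1.844]
25 hang 0.0 [ 0.243  0.354  1.816 -0.182  0.553  1.933]
30 grip 2.19 [ 0.237  0.39   2.274  4.37   0.12  -2.605]
30 lift 0.0 [ 0.206  0.145  2.04  -0.219  0.45   1.935]
30 hang 0.0 [ 0.256  0.346  1.886 -0.299  0.415  2.055]
35 grip 0.0 [ 0.251  0.426  2.341  3.69   0.259 -1.91 ]
35 lift 0.0 [ 0.221  0.143  2.11  -0.394  0.31   2.117]
35 hang 0.0 [ 0.27   0.347  1.955 -0.543  0.283  2.306]
40 grip 0.0 [ 0.272  0.491  2.415  3.507  0.474 -1.7  ]
40 lift 0.0 [ 0.238  0.153  2.18  -0.863  0.187  2.597]
40 hang 0.0 [ 0.285  0.359  2.022 -1.138  0.19   2.911]
45 grip 0.0 [ 0.295  0.59   2.492  3.439  0.728 -1.595]
45 lift 0.03 [ 0.255  0.179  2.252  4.37   0.179 -2.623]
45 hang 0.0 [ 0.301  0.382  2.088  4.28   0.221 -2.495]
```

```bash
python3 - <<'E'
from k import *
np.set_printoptions(suppress=True,precision=4)
T=Rt(25,0.9);P=fit().x
s,p,r=now();g=np.array([445.5,129.7,126]);z=T.as_matrix()[:,2]
print(delta(g-70*z,T)); q=s['qpos']
for k in(70,50,30,15,0): q=ik(g-k*z,T,P,q).x;print(k,q)
E
```

```text
[-0.0165  0.061   0.1035  0.0281  0.044  -0.049 ]
70 [ 0.2347  0.1743  2.1676 -0.2481  0.3832  2.0009]
50 [ 0.2287  0.2275  2.1792 -0.2883  0.3196  2.0391]
30 [ 0.223   0.2816  2.1882 -0.3472  0.2585  2.096 ]
15 [ 0.219   0.3224  2.1932 -0.4114  0.215   2.1587]
0 [ 0.215   0.3634  2.1967 -0.5043  0.1741  2.2501]
```

Request:
servo_tool --pt "-0.005 0.02 0.03 0.01 0.015 -0.015" --pt "-0.01 0.04 0.06 0.02 0.03 -0.03" --pt "-0.0165 0.061 0.09 0.0281 0.044 -0.049" --pt "-0.0165 0.061 0.1035 0.0281 0.044 -0.049" --pt "-0.0165 0.061 0.1035 0.0281 0.044 -0.049"

```text
time: 4.62
ee_pos: [415.3, 128.7, 187.0]
ee_rot: [-0.001, 0.977, 0.008, 0.215]
contact_force: [-0.3, 0.1, 0.1]
grip_width: 91.3
grasp_force: 0.0
```

Request:
servo_tool --pt "0 0 0.03 0 0 0" --pt "0 0 0.07 0 0 0" --pt "0 0 0.11 0 0 0" --pt "0 0 0.15 0 0 0" --pt "0 0 0.175 0 0 0" --pt "0 0 0.175 0 0 0"

```text
time: 5.38
ee_pos: [444.9, 129.3, 123.7]
ee_rot: [-0.001, 0.977, 0.008, 0.215]
contact_force: [0.1, -0.1, 0.4]
grip_width: 91.1
grasp_force: 0.0
```

```bash
python3 - <<'E'
from h import *
np.set_printoptions(suppress=True,precision=4)
s,p,r=now();print(p,s['qpos'],s['contact_force'],s['grip_width'])
print(delta([445.5,129.7,126],Rt(25,0.9)))
a=bot.camera('scene')[200:330,270:400].repeat(4,0).repeat(4,1);b=bot.camera('top')[190:320,240:310].repeat(4,0).repeat(4,1)
cv2.imwrite('pics/a3.png',np.hstack([a,b]))
E
```

```text
[444.9263 129.3387 123.6969] [ 0.2155  0.3687  2.1978 -0.519   0.1725  2.264 ] [ 0.1393 -0.1162  0.4313] 91.14331716243525
[ 0.0037 -0.0009 -0.0046  0.0037  0.0066  0.0023]
```

View pics/a3.png

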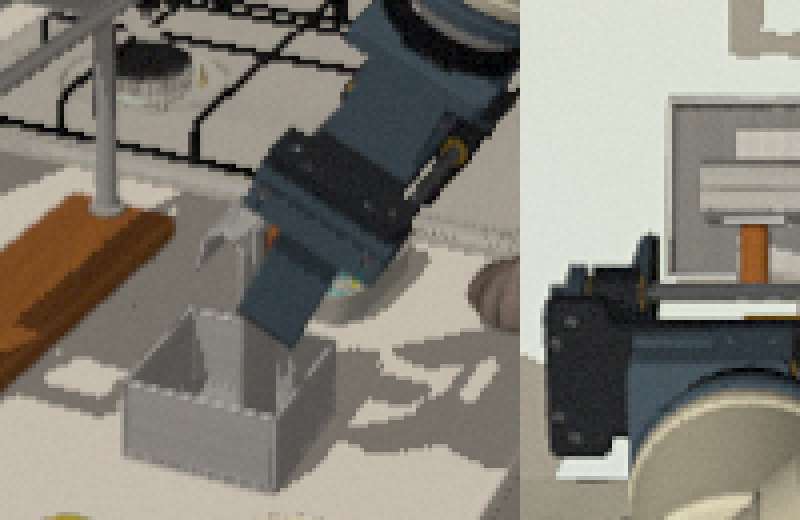

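The fingers straddle the grip: the near finger is at (290,290) in front of it, and nothing is touched. Nudge and close.

Request:
servo_tool --pt "0.004 -0.001 -0.005 0.004 0.0066 0.002" --pt "0.004 -0.001 -0.005 0.004 0.0066 0.002"

```text
time: 5.72
ee_pos: [445.5, 129.5, 127.0]
ee_rot: [-0.002, 0.976, 0.007, 0.217]
contact_force: [-0.0, 0.4, -0.3]
grip_width: 91.1
grasp_force: 0.0
```

Request:
servo_tool --pt "0 0 0 0 0 0" --pt "0 0 0 0 0 0" --pt "0 0 0 0 0 0" --pt "0 0 0 0 0 0" --pt "0 0 0 0 0 0" --pt "0 0 0 0 0 0" --pt "0 0 0 0 0 0" --pt "0 0 0 0 0 0" --fingers -1 --newtons 50

```text
time: 6.72
ee_pos: [445.4, 129.4, 126.4]
ee_rot: [-0.002, 0.976, 0.008, 0.217]
contact_force: [0.0, -1.4, -0.0]
grip_width: 14.2
grasp_force: 0.7
```

Request:
servo_tool --pt "0 0 0 0 0 0" --pt "0 0 0 0 0 0" --pt "0 0 0 0 0 0" --pt "0.004 0 -0.009 0 0 0" --pt "0.012 0 -0.026 0 0 0" --pt "0.021 0 -0.045 0 0 0" --pt "0.021 0 -0.045 0 0 0"

```text
time: 7.6
ee_pos: [445.4, 129.4, 146.5]
ee_rot: [-0.002, 0.976, 0.007, 0.217]
contact_force: [0.3, -0.5, -3.0]
grip_width: 13.6
grasp_force: 50.0
```

```bash
python3 - <<'E'
from k import *
np.set_printoptions(suppress=True,precision=4)
s,p,r=now();print(p,s['qpos'],s['contact_force'],s['ft_torque'],s['grip_width'],s['grasp_force'])
# rack frame: origin (613.2,109.7), yaw -1.6 ; target hook rack (0,+70) first in front (-60)
c=np.cos(np.radians(-1.6));si=np.sin(np.radians(-1.6))
W=lambda x,y:np.array([613.2+c*x-si*y,109.7+si*x+c*y])
T=Rt(25,-1.6);P=fit().x
for x in(-110,0):
  for y in(25,50,70):
    t=np.r_[W(x-42,y),232]; print(x,y,t,delta(t,T),ik(t,T,P,s['qpos']).x)
cv2.imwrite('pics/a4.png',bot.camera('scene')[200:330,270:400].repeat(4,0).repeat(4,1))
E
```

```text
[445.4429 129.4172 146.5377] [ 0.214   0.3101  2.1726 -0.3521  0.2435  2.094 ] [ 0.284  -0.5145 -2.9989] [-0.0023  0.6126 -0.0325] 13.576998067880346 49.99716281890869
-110 25 [461.9573 138.9343 232.    ] [ 0.1282 -0.0233 -0.1759 -0.0358 -0.0017  0.0743] [ 0.2483  0.1554  2.005  -0.2152  0.5701  2.0046]
-110 50 [462.6553 163.9246 232.    ] [ 0.1306 -0.0857 -0.1747 -0.0358 -0.0017  0.0743] [ 0.3159  0.1719  1.9822 -0.2592  0.5894  2.1018]
-110 70 [463.2138 183.9168 232.    ] [ 0.1326 -0.1357 -0.1738 -0.0358 -0.0017  0.0743] [ 0.3673  0.1863  1.9619 -0.2894  0.6068  2.1724]
0 25 [571.9144 135.863  232.    ] [ 0.3771 -0.0114 -0.0596 -0.0358 -0.0017  0.0743] [ 0.1817  0.2956  1.7941 -0.15    0.6293  1.8832]
0 50 [572.6125 160.8532 232.    ] [ 0.3795 -0.0738 -0.0584 -0.0358 -0.0017  0.0743] [ 0.2353  0.3076  1.7745 -0.184   0.6446  1.9584]
0 70 [573.1709 180.8454 232.    ] [ 0.3815 -0.1238 -0.0575 -0.0358 -0.0017  0.0743] [ 0.2769  0.3182  1.7568 -0.2087  0.6586  2.0148]
```

View pics/a4.png

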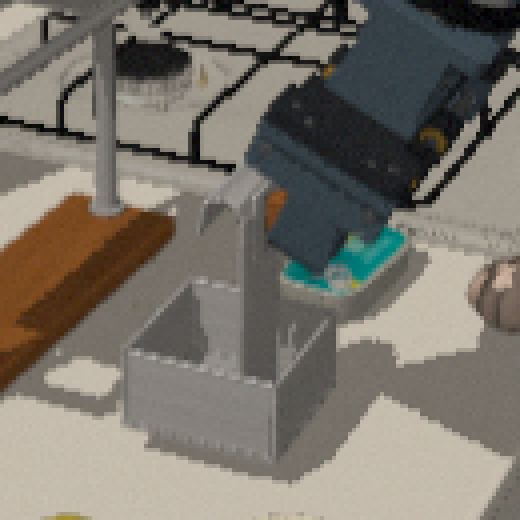

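The caddy is lifted and upright, its box bottom about 20 mm above the table. Carry it up and in front of the rack.

Request:
servo_tool --pt "0.015 -0.004 -0.025 -0.005 0 0.01" --pt "0.035 -0.01 -0.06 -0.01 0 0.02" --pt "0.06 -0.02 -0.1 -0.017 0 0.035" --pt "0.09 -0.035 -0.14 -0.025 -0.0 0.05" --pt "0.115 -0.05 -0.165 -0.03 -0.001 0.065" --pt "0.13 -0.065 -0.178 -0.0358 -0.0017 0.074" --pt "0.135 -0.073 -0.182 -0.0358 -0.0017 0.0743" --pt "0.135 -0.073 -0.182 -0.0358 -0.0017 0.0743"

```text
time: 8.65
ee_pos: [462.8, 158.9, 234.5]
ee_rot: [0.003, 0.976, -0.013, 0.216]
contact_force: [0.1, 0.1, -3.8]
grip_width: 14.0
grasp_force: 50.0
```

```bash
cat > w.py <<'E'
from k import *
np.set_printoptions(suppress=True,precision=4)
c=np.cos(np.radians(-1.6));si=np.sin(np.radians(-1.6))
W=lambda x,y:np.array([613.2+c*x-si*y,109.7+si*x+c*y])
def st():
    s,p,r=now(); d=p[:2]-[613.2,109.7]
    e=r.as_matrix(); print('t',round(s['time'],2),'p',p.round(1),'hook rack xyz',np.round([c*d[0]+si*d[1]+42*1,-si*d[0]+c*d[1],p[2]+8],1),'tilt',np.degrees(np.arctan2(e[0,2],-e[2,2])).round(2),'yaw',np.degrees(np.arctan2(e[1,0],e[0,0])).round(2),'F',s['contact_force'].round(1),'M',s['ft_torque'].round(2),s['grip_width'],s['grasp_force'])
    print('q',s['qpos'])
E
python3 - <<'E'
from w import *
st(); T=Rt(25,-1.6)
for x in(-60,0): print(delta(np.r_[W(x-42,45),236],T))
E
```

```text
t 8.65 p [462.8 158.9 234.5] hook rack xyz [-109.7   45.   242.5] tilt 24.91 yaw -1.55 F [ 0.1  0.1 -3.8] M [ 0.07  0.69 -0.02] 13.985062250718855 49.997159242630005
q [ 0.3024  0.1649  1.9818 -0.2468  0.5951  2.0771]
[0.1143 0.0002 0.049  0.0005 0.0025 0.0016]
[0.2503 0.0003 0.1122 0.0005 0.0025 0.0016]
```

Request:
servo_tool --pt "0.025 0 0.011 0 0 0" --pt "0.06 0 0.026 0 0 0" --pt "0.1 0 0.044 0 0.001 0.001" --pt "0.135 0 0.06 0 0.002 0.0016" --pt "0.16 0 0.07 0 0.0025 0.0016" --pt "0.171 0 0.0753 0 0.0025 0.0016" --pt "0.171 0 0.0753 0 0.0025 0.0016"

```text
time: 9.52
ee_pos: [537.8, 156.7, 236.5]
ee_rot: [0.003, 0.976, -0.014, 0.217]
contact_force: [-0.1, -0.7, -3.4]
grip_width: 13.7
grasp_force: 50.0
```

```bash
python3 - <<'E'
from w import *
st(); T=Rt(25,-1.6)
for x in(-35,0): print(delta(np.r_[W(x-42,45),236],T))
im=bot.camera('scene');cv2.imwrite('pics/s5.png',im)
cv2.imwrite('pics/a5.png',cv2.resize(im[200:310,220:350],None,fx=5,fy=5,interpolation=cv2.INTER_CUBIC))
E
```

```text
t 9.53 p [537.8 156.7 236.5] hook rack xyz [-34.7  44.9 244.5] tilt 25.02 yaw -1.64 F [-0.1 -0.7 -3.4] M [ 0.03  0.66 -0.03] 13.69948257701863 49.99728262424469
q [ 0.2453  0.2555  1.8421 -0.1952  0.6306  1.9785]
[-0.0012 -0.0002  0.0008  0.0004 -0.0009 -0.0012]
[ 0.0781 -0.0003  0.0379  0.0004 -0.0009 -0.0012]
```

View pics/a5.png

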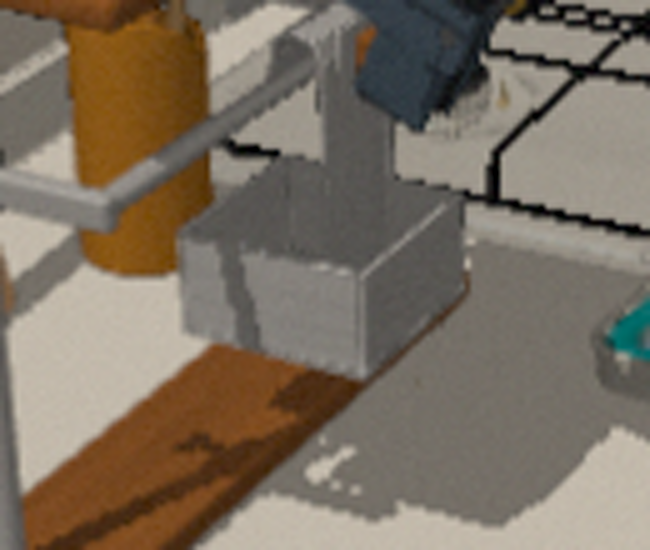

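The crop shows the caddy in front of the rack: rim front-left corner ~(360,270), rim back-left ~(180,238), bottom ~(362,378), hook tip ~(282,62), rail centre at (200,142). I'll hold these against predicted projections.

```bash
python3 - <<'E'
from w import *
s,p,r=now(); y=np.radians(-1.6); 
C=R.from_euler('z',-1.6,degrees=True); o=p+C.apply([42,0,-126])
pts=[(-41,45,50),(51,45,50),(-41,45,0),(51,45,0),(-41,-45,50),(16,25,119),(-10,25,134)]
q=(proj('scene',o+C.apply(np.array(pts,float)))-[220,200]+.4)*5
for a,b in zip(pts,q):print(a,b.round(0))
# measure visible corners at caddy rim height, relative to prediction
t=lambda u:np.array(u)/5.+[220,200]-.4
M=onz('scene',t([(360,270),(180,238),(464,198)]),o[2]+50); B=onz('scene',t([(362,378),(183,332)]),o[2])
print('rim meas',C.inv().apply(M-o).round(1),'bot',C.inv().apply(B-o).round(1))
oc,d=rays('scene',t([(150,178),(200,142),(250,104)]))
n=np.array([np.cos(y),np.sin(y),0])
for rx in(609,613,617):
    k=((np.array([rx,109.7,0])-oc)@n)/(d@n);print(rx,(oc+d*k[:,None]).round(1).tolist())
E
```

```text
(-41, 45, 50) [371. 275.]
(51, 45, 50) [184. 229.]
(-41, 45, 0) [374. 380.]
(51, 45, 0) [189. 332.]
(-41, -45, 50) [473. 190.]
(16, 25, 119) [273.  78.]
(-10, 25, 134) [326.  56.]
rim meas [[-34.7  43.5  50. ]
 [ 47.5  53.1  50. ]
 [-41.2 -36.2  50. ]] bot [[-35.6  45.5  -0. ]
 [ 53.2  46.6  -0. ]]
609 [[612.9, 250.4, 210.3], [611.9, 213.6, 211.0], [610.8, 174.8, 212.8]]
613 [[616.8, 244.6, 207.0], [615.7, 207.6, 207.8], [614.6, 168.5, 209.5]]
617 [[620.6, 238.9, 203.8], [619.6, 201.6, 204.5], [618.5, 162.3, 206.2]]
```

Request:
servo_tool --pt "0.01 0 0.005 0 0 0" --pt "0.025 0 0.012 0 0 -0.001" --pt "0.042 0 0.02 0 -0.001 -0.001" --pt "0.06 0 0.029 0 -0.001 -0.001" --pt "0.073 0 0.035 0 -0.001 -0.001" --pt "0.0781 0 0.0379 0 -0.001 -0.001" --pt "0.0781 0 0.0379 0 -0.001 -0.001"

```text
time: 10.45
ee_pos: [572.5, 155.8, 236.0]
ee_rot: [0.003, 0.976, -0.014, 0.216]
contact_force: [-1.0, -0.6, -3.1]
grip_width: 13.6
grasp_force: 50.0
```

```bash
python3 - <<'E'
from w import *
st()
im=bot.camera('scene');cv2.imwrite('pics/s6.png',im)
cv2.imwrite('pics/a6.png',cv2.resize(im[170:280,210:340],None,fx=5,fy=5,interpolation=cv2.INTER_CUBIC))
E
```

```text
t 10.45 p [572.5 155.8 236. ] hook rack xyz [  0.   44.9 244. ] tilt 24.99 yaw -1.61 F [-1.  -0.6 -3.1] M [0.08 0.64 0.03] 13.61627415073718 49.99715745449066
q [ 0.2247  0.2996  1.7735 -0.1753  0.6518  1.9406]
```

View pics/a6.png

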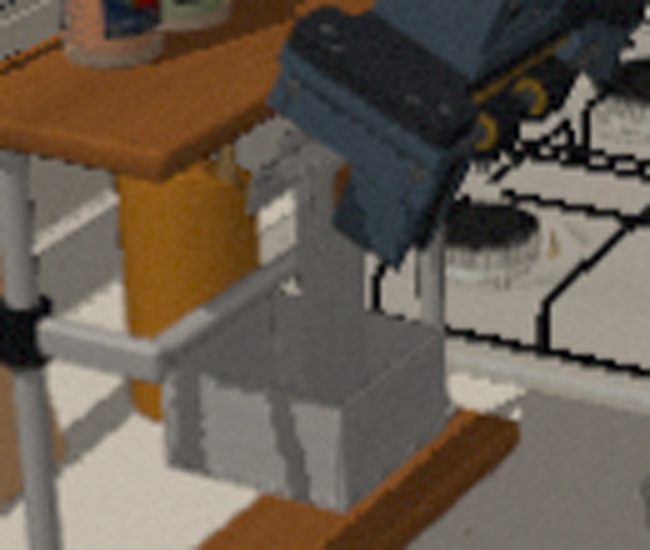

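The hook now sits above the rail with the rail passing behind the plate at ~(290,262), below the hook tip at (258,205). Descend.

Request:
servo_tool --pt "-0.0032 0 0.0068 0 0 0" --pt "-0.0063 0 0.0136 0 0 0" --pt "-0.0095 0 0.0204 0 0 0" --pt "-0.0127 0 0.0272 0 0 0" --pt "-0.0127 0 0.0272 0 0 0"

```text
time: 11.12
ee_pos: [572.3, 155.8, 223.8]
ee_rot: [0.003, 0.976, -0.014, 0.216]
contact_force: [-0.5, -0.4, -2.9]
grip_width: 13.6
grasp_force: 50.0
```

Request:
servo_tool --pt "-0.001 0 0.0023 0 0 0" --pt "-0.0021 0 0.0045 0 0 0" --pt "-0.0032 0 0.0068 0 0 0"

```text
time: 11.5
ee_pos: [572.5, 155.8, 221.1]
ee_rot: [0.003, 0.976, -0.014, 0.217]
contact_force: [-0.0, 0.1, -2.6]
grip_width: 13.8
grasp_force: 50.0
```

Request:
servo_tool --pt "-0.001 0 0.0023 0 0 0" --pt "-0.0021 0 0.0045 0 0 0"

```text
time: 11.75
ee_pos: [572.5, 155.8, 219.1]
ee_rot: [0.003, 0.976, -0.014, 0.217]
contact_force: [0.8, -0.5, -3.4]
grip_width: 13.7
grasp_force: 50.0
```

Request:
servo_tool --pt "-0.001 0 0.0023 0 0 0" --pt "-0.0021 0 0.0045 0 0 0"

```text
time: 12.0
ee_pos: [572.5, 155.8, 217.1]
ee_rot: [0.003, 0.976, -0.014, 0.217]
contact_force: [0.7, 0.6, -3.4]
grip_width: 13.3
grasp_force: 50.0
```

Request:
servo_tool --pt "-0.001 0 0.0023 0 0 0" --pt "-0.0021 0 0.0045 0 0 0"

```text
time: 12.25
ee_pos: [572.5, 155.8, 215.1]
ee_rot: [0.003, 0.976, -0.014, 0.217]
contact_force: [0.1, 0.6, -3.3]
grip_width: 13.4
grasp_force: 50.0
```

Request:
servo_tool --pt "-0.001 0 0.0023 0 0 0" --pt "-0.0021 0 0.0045 0 0 0"

```text
time: 12.5
ee_pos: [572.5, 155.8, 213.1]
ee_rot: [0.003, 0.976, -0.014, 0.217]
contact_force: [-0.8, 0.1, -3.3]
grip_width: 14.0
grasp_force: 50.0
```

Request:
servo_tool --pt "-0.001 0 0.0023 0 0 0" --pt "-0.0021 0 0.0045 0 0 0"

```text
time: 12.75
ee_pos: [572.5, 155.8, 211.1]
ee_rot: [0.003, 0.976, -0.014, 0.217]
contact_force: [-1.0, 0.1, -2.8]
grip_width: 13.3
grasp_force: 50.0
```

Request:
servo_tool --pt "-0.001 0 0.0023 0 0 0" --pt "-0.0021 0 0.0045 0 0 0"

```text
time: 13.0
ee_pos: [572.5, 155.8, 209.1]
ee_rot: [0.003, 0.976, -0.014, 0.217]
contact_force: [-0.4, 0.1, -2.3]
grip_width: 13.6
grasp_force: 50.0
```

Request:
servo_tool --pt "-0.001 0 0.0023 0 0 0" --pt "-0.0021 0 0.0045 0 0 0"

```text
time: 13.25
ee_pos: [572.4, 155.8, 207.1]
ee_rot: [0.003, 0.976, -0.014, 0.217]
contact_force: [-0.5, 0.1, -3.9]
grip_width: 14.1
grasp_force: 50.0
```

Request:
servo_tool --pt "-0.001 0 0.0023 0 0 0" --pt "-0.0021 0 0.0045 0 0 0"

```text
time: 13.5
ee_pos: [572.5, 155.8, 205.1]
ee_rot: [0.003, 0.976, -0.014, 0.217]
contact_force: [0.3, 0.1, -2.2]
grip_width: 13.8
grasp_force: 50.0
```

Request:
servo_tool --pt "-0.001 0 0.0023 0 0 0" --pt "-0.0021 0 0.0045 0 0 0"

```text
time: 13.75
ee_pos: [572.5, 155.8, 203.2]
ee_rot: [0.003, 0.976, -0.014, 0.217]
contact_force: [-0.5, 0.5, -3.8]
grip_width: 13.7
grasp_force: 50.0
```

Request:
servo_tool --pt "-0.001 0 0.0023 0 0 0" --pt "-0.0015 0 0.0034 0 0 0"

```text
time: 14.0
ee_pos: [572.5, 155.8, 201.7]
ee_rot: [0.003, 0.976, -0.014, 0.216]
contact_force: [0.2, 0.3, -4.4]
grip_width: 13.7
grasp_force: 50.0
```

Request:
servo_tool --pt "-0.0005 0 0.0012 0 0 0" --pt "-0.001 0 0.0023 0 0 0"

```text
time: 14.25
ee_pos: [572.5, 155.8, 200.7]
ee_rot: [0.003, 0.976, -0.014, 0.217]
contact_force: [0.9, 0.8, -3.8]
grip_width: 13.7
grasp_force: 50.0
```

Request:
servo_tool --pt "-0.0005 0 0.0012 0 0 0" --pt "-0.001 0 0.0023 0 0 0"

```text
time: 14.5
ee_pos: [572.5, 155.8, 199.7]
ee_rot: [0.003, 0.976, -0.014, 0.217]
contact_force: [-0.4, 0.2, -3.9]
grip_width: 13.6
grasp_force: 50.0
```

Request:
servo_tool --pt "-0.0005 0 0.0012 0 0 0" --pt "-0.001 0 0.0023 0 0 0"

```text
time: 14.75
ee_pos: [572.6, 155.8, 198.8]
ee_rot: [0.003, 0.976, -0.014, 0.217]
contact_force: [-1.3, -1.0, 1.2]
grip_width: 13.5
grasp_force: 50.0
```

Contact: at TCP z 198.8 (hook ~207 mm, as predicted) the rail is carrying the weight. Hold, then slide right.

Request:
servo_tool --pt "0 0 0 0 0 0" --pt "0 0 0 0 0 0" --pt "0 0 0 0 0 0" --pt "0 0 0 0 0 0"

```text
time: 15.25
ee_pos: [572.6, 155.8, 198.8]
ee_rot: [0.003, 0.976, -0.014, 0.217]
contact_force: [-1.6, -1.0, -1.1]
grip_width: 13.9
grasp_force: 50.0
```

```bash
python3 -c "
from w import *
st()"
```

```text
t 15.25 p [572.6 155.8 198.8] hook rack xyz [  0.1  45.  206.8] tilt 25.01 yaw -1.6 F [-1.6 -1.  -1.1] M [-0.06  0.56 -0.05] 13.915619960135237 49.998496770858765
q [ 0.2247  0.3538  1.8207 -0.2032  0.5519  1.9743]
```

Request:
servo_tool --pt "0 0.005 0 0 0 0" --pt "0 0.013 0 0 0 0" --pt "0 0.025 0 0 0 0" --pt "0 0.0375 0 0 0 0" --pt "0 0.05 0 0 0 0"

```text
time: 15.88
ee_pos: [572.0, 135.4, 198.8]
ee_rot: [0.003, 0.976, -0.014, 0.217]
contact_force: [-1.2, 2.4, 0.2]
grip_width: 13.6
grasp_force: 50.0
```

Request:
servo_tool --pt "0 0.01 0 0 0 0" --pt "0 0.024 0 0 0 0" --pt "0 0.038 0 0 0 0" --pt "0 0.052 0 0 0 0" --pt "0 0.066 0 0 0 0" --pt "0 0.08 0 0 0 0" --pt "0 0.09 0 0 0 0" --pt "0 0.1 0 0 0 0"

```text
time: 16.88
ee_pos: [570.9, 95.6, 198.8]
ee_rot: [0.003, 0.976, -0.014, 0.217]
contact_force: [-2.1, 3.9, 2.2]
grip_width: 13.6
grasp_force: 50.0
```

Request:
servo_tool --pt "0 0.01 0 0 0 0" --pt "0 0.02 0 0 0 0" --pt "0 0.032 0 0 0 0" --pt "0 0.044 0 0 0 0" --pt "0 0.056 0 0 0 0" --pt "0 0.066 0 0 0 0" --pt "0 0.075 0 0 0 0"

```text
time: 17.75
ee_pos: [570.0, 65.6, 198.8]
ee_rot: [0.003, 0.976, -0.014, 0.217]
contact_force: [-2.4, 4.1, 1.8]
grip_width: 13.9
grasp_force: 50.0
```

```bash
python3 -c "
from w import *
st()"
```

```text
t 17.75 p [570.   65.6 198.8] hook rack xyz [  0.1 -45.3 206.8] tilt 25.0 yaw -1.6 F [-2.4  4.1  1.8] M [0.58 0.34 0.49] 13.92536130198825 49.99717891216278
q [ 0.0231  0.3224  1.8776 -0.0448  0.506   1.6563]
```

Request:
servo_tool --pt "0.0003 0 -0.0008 0 0 0" --pt "0.0003 0.01 -0.0008 0 0 0" --pt "0.0003 0.02 -0.0008 0 0 0" --pt "0.0003 0.03 -0.0008 0 0 0" --pt "0.0003 0.04 -0.0008 0 0 0" --pt "0.0003 0.05 -0.0008 0 0 0"

```text
time: 18.5
ee_pos: [569.4, 45.5, 199.1]
ee_rot: [0.003, 0.976, -0.014, 0.216]
contact_force: [0.1, 0.7, -4.1]
grip_width: 13.8
grasp_force: 50.0
```

Request:
servo_tool --pt "0 0.0025 0 0 0 0" --pt "0 0.005 0 0 0 0" --pt "0 0.0075 0 0 0 0"

```text
time: 18.88
ee_pos: [569.4, 42.9, 199.1]
ee_rot: [0.003, 0.976, -0.014, 0.217]
contact_force: [0.3, 0.0, -3.5]
grip_width: 13.7
grasp_force: 50.0
```

Request:
servo_tool --pt "0 0.0025 0 0 0 0" --pt "0 0.005 0 0 0 0"

```text
time: 19.12
ee_pos: [569.3, 40.8, 199.1]
ee_rot: [0.003, 0.976, -0.014, 0.217]
contact_force: [0.1, 0.8, -3.1]
grip_width: 14.1
grasp_force: 50.0
```

Friction is now gone, which makes the collar contact easy to sense. I go on in 1–1.5 mm steps.

Request:
servo_tool --pt "0 0.002 0 0 0 0" --pt "0 0.004 0 0 0 0"

```text
time: 19.38
ee_pos: [569.3, 39.2, 199.1]
ee_rot: [0.003, 0.976, -0.014, 0.217]
contact_force: [0.8, 0.2, -2.7]
grip_width: 14.1
grasp_force: 50.0
```

Request:
servo_tool --pt "0 0.002 0 0 0 0" --pt "0 0.004 0 0 0 0"

```text
time: 19.62
ee_pos: [569.2, 37.6, 199.1]
ee_rot: [0.003, 0.976, -0.014, 0.217]
contact_force: [0.9, -0.3, -3.8]
grip_width: 13.6
grasp_force: 50.0
```

Request:
servo_tool --pt "0 0.0015 0 0 0 0" --pt "0 0.003 0 0 0 0"

```text
time: 19.88
ee_pos: [569.2, 36.4, 199.1]
ee_rot: [0.003, 0.976, -0.014, 0.217]
contact_force: [0.1, 0.4, -3.4]
grip_width: 13.7
grasp_force: 50.0
```

Request:
servo_tool --pt "0 0.0015 0 0 0 0" --pt "0 0.003 0 0 0 0"

```text
time: 20.12
ee_pos: [569.2, 35.2, 199.1]
ee_rot: [0.003, 0.976, -0.014, 0.217]
contact_force: [0.9, -0.5, -3.4]
grip_width: 13.2
grasp_force: 50.0
```

Request:
servo_tool --pt "0 0.001 0 0 0 0" --pt "0 0.0025 0 0 0 0"

```text
time: 20.38
ee_pos: [569.2, 34.2, 199.1]
ee_rot: [0.003, 0.976, -0.014, 0.217]
contact_force: [-0.6, -0.1, -3.3]
grip_width: 13.9
grasp_force: 50.0
```

Request:
servo_tool --pt "0 0.001 0 0 0 0" --pt "0 0.0025 0 0 0 0"

```text
time: 20.62
ee_pos: [569.1, 33.2, 199.1]
ee_rot: [0.003, 0.976, -0.014, 0.217]
contact_force: [0.3, 0.6, -3.8]
grip_width: 13.6
grasp_force: 50.0
```

Request:
servo_tool --pt "0 0.001 0 0 0 0" --pt "0 0.0025 0 0 0 0"

```text
time: 20.88
ee_pos: [569.1, 32.3, 199.1]
ee_rot: [0.003, 0.976, -0.014, 0.217]
contact_force: [0.3, 4.8, -3.7]
grip_width: 13.5
grasp_force: 50.0
```

Request:
servo_tool --pt "0 0.001 0 0 0 0" --pt "0 0.0025 0 0 0 0"

```text
time: 21.12
ee_pos: [569.0, 31.9, 199.1]
ee_rot: [0.003, 0.976, -0.013, 0.217]
contact_force: [-0.1, 12.1, -3.8]
grip_width: 13.6
grasp_force: 50.0
```

Collar contact is felt at TCP y ≈ 32.5 (12 N). I back off slightly, then seat the hook on the rail.

Request:
servo_tool --pt "0 -0.002 0 0 0 0" --pt "0 -0.0035 0 0 0 0" --pt "0 -0.0035 0 0 0 0"

```text
time: 21.5
ee_pos: [569.1, 32.6, 199.1]
ee_rot: [0.003, 0.976, -0.014, 0.217]
contact_force: [-0.9, 0.0, -2.5]
grip_width: 13.9
grasp_force: 50.0
```

Request:
servo_tool --pt "-0.0003 0 0.0006 0 0 0" --pt "-0.0006 0 0.0012 0 0 0" --pt "-0.0006 0 0.0012 0 0 0"

```text
time: 21.88
ee_pos: [569.2, 32.6, 198.8]
ee_rot: [0.003, 0.976, -0.014, 0.217]
contact_force: [-3.6, -0.8, 1.7]
grip_width: 14.0
grasp_force: 50.0
```

```bash
python3 -c "
from w import *
st()"
```

```text
t 21.88 p [569.2  32.6 198.8] hook rack xyz [  0.2 -78.3 206.8] tilt 25.03 yaw -1.6 F [-3.6 -0.8  1.7] M [-0.07  0.49 -0.14] 13.99642464216553 49.999659061431885
q [-0.0539  0.3163  1.8887  0.0226  0.4998  1.5274]
```

Request:
servo_tool --pt "0 0 0 0 0 0" --pt "0 0 0 0 0 0" --pt "0 0 0 0 0 0" --pt "0 0 0 0 0 0" --newtons 4

```text
time: 22.38
ee_pos: [569.2, 32.7, 198.6]
ee_rot: [0.003, 0.976, -0.014, 0.217]
contact_force: [-0.9, 0.1, 2.0]
grip_width: 14.3
grasp_force: 4.0
```

Request:
servo_tool --pt "0 0 0 0 0 0" --pt "0 0 0 0 0 0" --pt "0 0 0 0 0 0" --pt "0 0 0 0 0 0" --pt "0 0 0 0 0 0" --pt "0 0 0 0 0 0" --fingers -0.1

```text
time: 23.12
ee_pos: [569.1, 32.7, 198.6]
ee_rot: [0.003, 0.976, -0.014, 0.217]
contact_force: [-0.0, 0.3, -0.1]
grip_width: 41.6
grasp_force: 0.0
```

```bash
python3 - <<'E'
from w import *
st()
im=bot.camera('scene');cv2.imwrite('pics/a7.png',cv2.resize(im[130:260,220:370],None,fx=4.5,fy=4.5,interpolation=cv2.INTER_CUBIC))
E
```

```text
t 23.12 p [569.1  32.7 198.6] hook rack xyz [  0.  -78.2 206.6] tilt 25.0 yaw -1.6 F [-0.   0.3 -0.1] M [0.01 0.27 0.01] 41.61237710891528 0.0
q [-0.0538  0.3166  1.8888  0.0227  0.4999  1.5274]
```

View pics/a7.png

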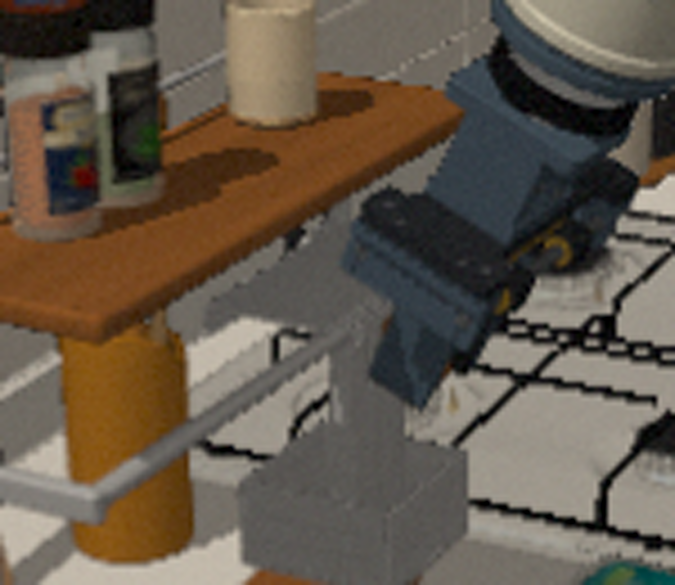

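The released caddy hangs upright on the rail under the cover plate (hook ~(355,330)), with the fingers open around the grip. I retreat along the tool axis.

Request:
servo_tool --pt "0 0 -0.015 0 0 0" --pt "0 0 -0.04 0 0 0" --pt "0 0 -0.08 0 0 0" --pt "0 0 -0.12 0 0 0" --pt "0 0 -0.16 0 0 0" --pt "0 0 -0.2 0 0 0" --pt "-0.05 0 -0.22 0 0 0" --pt "-0.1 0 -0.24 0 0 0"

```text
time: 24.18
ee_pos: [491.4, 34.8, 269.8]
ee_rot: [0.003, 0.976, -0.014, 0.217]
contact_force: [0.3, 0.2, -0.1]
grip_width: 41.0
grasp_force: 0.0
```

Request:
servo_tool --pt "-0.05 0 -0.03 0 0 0" --pt "-0.1 0 -0.06 0 0 0" --pt "-0.1 0 -0.06 0 0 0" --pt "-0.1 0 -0.06 0 0 0" --pt "-0.1 0 -0.06 0 0 0" --pt "-0.1 0 -0.06 0 0 0"

```text
time: 24.92
ee_pos: [446.3, 36.1, 273.4]
ee_rot: [0.003, 0.976, -0.014, 0.216]
contact_force: [0.3, -0.2, 0.5]
grip_width: 41.2
grasp_force: 0.0
```

```bash
python3 - <<'E'
from w import *
st()
im=bot.camera('scene');cv2.imwrite('pics/a8.png',cv2.resize(im[160:270,250:380],None,fx=5,fy=5,interpolation=cv2.INTER_CUBIC))
E
```

```text
t 24.93 p [446.3  36.1 273.4] hook rack xyz [-122.8  -78.2  281.4] tilt 24.99 yaw -1.6 F [ 0.3 -0.2  0.5] M [ 0.03  0.23 -0.  ] 41.21111779364853 0.0
q [-0.0643  0.0186  2.0163  0.0247  0.6707  1.5185]
```

View pics/a8.png

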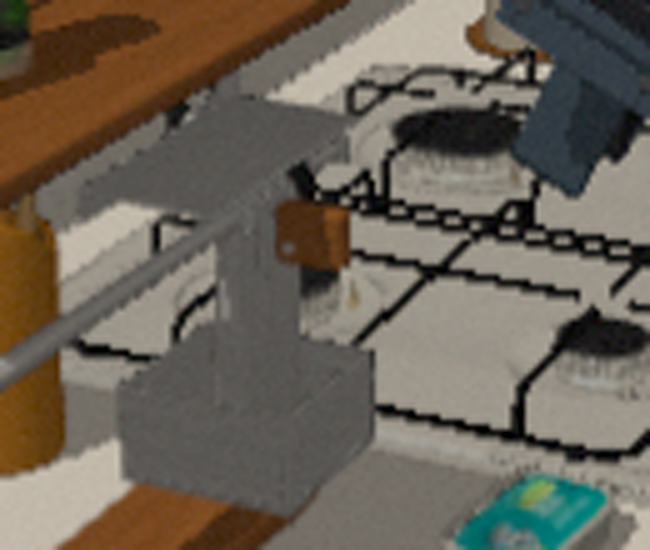

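The caddy hangs upright against the black collar (~(300,180)), and the gripper is clear. Handing in.

```bash
python3 -c "
from rig import bot
print(bot.close_job())"
```

```text
the job is handed in; nothing more can be done
None
```

The caddy hangs upright by its hook on the rail at the stop collar, with the gripper clear, and the job was handed in at about 25 s; the hand-in returned no verdict.

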